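# Release and unlatch the T-handle of a tool box

### The job

Open the latch of the grey steel tool box: gently press the round release button beside the T-handle so that the handle pops out, then turn the handle clockwise, feeling the load, until the latch lets go and the lid springs ajar. How far it has to turn differs from box to box, and soon after the release point the handle meets a spring stop that must not be forced, so stop turning as soon as the lid is free. Let go, leave the handle standing out and the lid ajar, and do not disturb the other things.

Things in the scene. Friction and masses are not known exactly. Their poses are not given: they have to be found in the camera images.
- latch_box: grey sheet-steel tool box bolted to the worktop, 180 (x) x 260 (y) x 84 mm high; origin under its middle, x from its front to its rear, y to its left. Its front 77 mm is a fixed deck; behind that lies the lid, hinged at the rear. On the deck a black bezel 48 (x) x 178 mm (y), 17 mm high (top 101 mm above the worktop) holds the T-handle in an 18 mm wide slot, button at its left end
- button_top (a point): centre of the top of the round steel release button, 18 mm across, 10 mm proud of the bezel (111 mm above the worktop), 95 mm left of the handle's axis. It goes down 8 mm against a spring (3 N at first, 6 to 7 N where it releases the handle at 5 to 6 mm, 8 N at the bottom, then a hard stop) and returns. More than 30 N damages it
- handle_mid (a point): middle of the steel T-handle's crossbar: 100 mm long (own y axis), 12 mm wide (own x), 15 mm high, a small catch stub low on its left end. Upright turning axis through this point, 50 mm ahead of the box's middle. Latched: along the box's y, flush in the bezel, middle 92.5 mm above the worktop. Popped out: 20 mm higher, underside 4 mm above the bezel
- tbar (a joint): how far the handle has popped out, m: 0 in, 0.020 out; held out by a spring of about 7 N, so it gives if pressed down
- spindle (a joint): handle's turn, rad: 0 latched, grows clockwise seen from above (left end goes to the rear). Takes 0.12 to 0.2 Nm until the latch lets go, anywhere from 0.4 to 1.5 rad (hidden); about 0.1 rad later it meets a spring stop of 4 Nm/rad, which must not bear over 17 N at its 21 mm radius (0.36 Nm, 0.09 rad into it). Stays where it is left
- button (a joint): how far the button is pressed, m: 0 up, 0.008 fully down
- lid (a joint): lid's opening about its rear hinge, rad: about 0 shut; when the latch lets go it springs up by itself to 0.18 (its front edge 17 mm up) and stays
- twist_drill: bystander: twist drill, 145 mm long, lying on the right of the box
- hex_key: bystander: black hex key, 124 mm long, lying on the left of the box
- tape_grit: bystander: grey roll of tape, 80 mm across, far right of the box
- sanding_block: bystander: grey sanding block 66x98x25 mm, far right
- glue: bystander: white glue bottle, 112 mm high, on the left
- scraper: bystander: scraper with a black handle, 150 mm long, on the left
- tin: bystander: round tin 71 mm across, on the left

How it is judged (in metres and radians):
On the way, in this order (a step that is already met when the one before it is completed fails the run):
1. the button is pressed and the handle has popped out (value of joint tbar above 0.015 m), for 0.2 s.
2. the handle is turned, the latch lets go and the lid springs ajar (value of joint spindle above 0.35 rad and value of joint lid above 0.12 rad), for 0.2 s.
At the end, for the whole second after the job is handed in: the lid stands ajar by more than 0.12 rad, the handle is out by more than 15 mm and turned by more than 0.35 rad, the button is up again (within 2 mm), and the robot has let go (all of step 2 and value of joint tbar above 0.015 m and value of joint button below 0.002 m); the robot touches nothing.
It fails at once if the button is pressed with more than 30 N (contact force between anything else and button above 30 N).
It fails at once if the handle is forced against its spring stop with more than 17 N (contact force between cam_c1 and bumper_c0 above 17 N).
It fails at once if another thing is pushed by more than 25 mm (distance of any of twist_drill, hex_key, tape_grit, sanding_block, glue, scraper, tin from where it was at the start of the episode above 0.025 m).
It also fails if it takes over 64 s, if anything falls off the work surface, if the arm or the gripper's body presses on something with over 40 N, if the wrist force passes 120 N, or if a joint passes its speed limit or range.

### The arm

A 6-joint arm with a two-finger parallel gripper is mounted at the origin on a cart in front of the work surface, level with it; the furniture and walls round the work are solid. World frame = base frame: x ahead of the robot, y to its left, z up, the work surface at z = 0. Lengths are in m, angles in degrees, forces in N, time in s.
With the tool pointing down it reaches from about 0.4 to 0.825 m from the base axis. Payload 7 kg.
Tool frame: the origin (TCP) lies between the finger pads; the fingertips stand ctrl.nose_length ahead of it and the grasp point (between the pads) lies 2 mm behind it (ctrl.nose_length is the distance from the TCP to the fingertips, in m); z points along the fingers, y is the line along which they close (so a half turn about z gives the same grasp; the last joint's range is limited). The gripper opens to 88 mm and grips with 3 to 60 N. Pads are 19 mm wide; open, the fingers measure 130 mm over their backs; the gripper's body (78 mm by 193 mm) begins 47 mm behind the grasp point.
Start: joints at [-50.816, 20.546, 0.682, 0, -70.136, -16.507], TCP at [0.26, -0.623, 0.244] pointing down, gripper open.
Joint ranges: [-176.03, 176.03], [-82.01, 121.73], [-58.28, 71.71], [-173.87, 95.51], [-174.79, -0.11], [-173.66, 173.66]. Speed limits (degrees/s): [136.94, 136.94, 172.46, 180, 180, 180].

### API

Orientations are given as [roll, pitch, yaw] about the fixed x, y, z axes, in that order (R = Rz(yaw) Ry(pitch) Rx(roll)).
In Python, from plant import ctrl gives the robot as it stands.
- The arm moves only by the tool apply_moves, never from a script. Its argument "commands" is a list of rows, each a list of 3 entries, a list of its own where there are three numbers: the shift along the world's x, y, z in cm, then the turn about the world's z in rad, then the closure, from 0 (fully open) to 1 (shut). In form: [[[x, y, z], turn, jaw], ...]. A call has 1 to 20 rows; each row is the pose to reach, as a shift and turn from the pose commanded when the call began; what a row does not reach only later rows make up. A row lasts 1/12 s, in which the tool goes at most 41.7 mm and 7.16 degrees, less where a joint would pass 70% of its speed; a pose out of reach is approached as far as the arm can. A call with a gripper value outside its range is refused whole. The fingers move at their own pace and stop on an object; the grip force is fixed at half the most. Time passes only in rows, so rows that repeat a pose let the fingers close. It gives the time, the measured TCP pose, the force, the opening and the grip force at its end, in the units of the state.
- ctrl.get_obs(): the state, without advancing time (a new reading comes with each control period).
- ctrl.snapshot(name): name is "scene" or "top" or "wrist"; returns a dict with "img" (420x560x3 uint8, red, green, blue), "fx", "fy", "cx", "cy" (pixels), "T" (4x4, takes a point from camera to world coordinates). Camera axes: x right, y up, looking along -z (the intrinsics and any distortion apply to the point x, -y, -z); pixel columns grow to the right and rows downward; lengths in m; the calibration is good to about 2 mm. A picture is of the moment at which its call begins. There is no depth.
- ctrl.close_job(): hands the job in; it is judged then, once.
Trained networks look in a picture, given as the dict that the camera call returned (one of the last four; its "shot" number tells which), for a name from the list of things; names that differ only in an ending like _2 or _b are one class to them, and where a whole thing is asked for, a point or a joint stands for the part that bears it (a point fixed in the world has none). Each returns a list of dicts, best first, with "score" (0 to 1); they miss things now and then, are a little off and sometimes report something else, mostly with a low value. They report only what shows in the picture. A call takes as long as a camera call.
- ctrl.search_frame(picture, target): "at" ([column, row] in pixels, amid what is visible of it).
- ctrl.spot_point(picture, target): "at" ([column, row] in pixels: a listed point, or the origin of a listed thing).
The state is a dict: "clock": time; "joint_pos": joint angles; "qvel": joint speeds; "tau": joint torques, N m; "tool_pos": TCP position; "orientation": TCP orientation; "force": force on the tool from outside, world axes, zero at the start; "moment": the same for the moment, N m; "opening": finger opening in m; "gripper_force": force on a finger pad.
Only numpy, scipy, OpenCV 4.12 (cv2) and the standard library are available. Lean on these libraries where they do the work, as an engineer would, in place of code of your own. Each camera call takes 0.05 s, during which the arm holds its last target. There are 200 camera calls.

## Working session

There is one attempt and no reset: what is moved stays moved. The work goes in short steps, Python scripts to look and compute and a tool call to move; the robot and the scene stay as the last step left them, time stands still between calls to the robot, and variables do not carry over. Pictures are saved under pics/ and viewed, at most 10 in all, crops included, and the job is handed in when it is done.

Besides the shell and the picture viewer there is one more tool, called after "Call:" in YAML: its name, and indented under it one key for each argument. apply_moves: Moves the arm, as the interface text tells. Its arguments: {"type":"object","properties":{"commands":{"type":"array"}},"required":["commands"]}

```bash
mkdir -p pics; cat > h.py <<'E'
import numpy as np, cv2
from plant import ctrl
def ray(s,p):
    d=np.array([(p[0]-s["cx"])/s["fx"],-(p[1]-s["cy"])/s["fy"],-1.0])
    T=np.array(s["T"]);return T[:3,3],T[:3,:3]@d
def atz(s,p,z):
    o,d=ray(s,p);return o+d*(z-o[2])/d[2]
E
python3 - <<'E'
from h import *
print(ctrl.get_obs(), ctrl.nose_length)
P=[]
for n in ["scene","top"]:
    s=ctrl.snapshot(n);P.append(s["img"][:,:,::-1]);print(n,[k for k in s if k!="img"],s["fx"],s["T"][:3] if 0 else np.round(np.array(s["T"])[:3,3],3))
    for t,z in [("button_top",.111),("handle_mid",.100),("latch_box",0)]:
        for r in ctrl.spot_point(s,t)[:2]: print(t,r,np.round(atz(s,r["at"],z),4))
    cv2.imwrite(f"pics/{n}0.png",P[-1])
E
```

```text
{'clock': 0.0, 'joint_pos': array([-5.08155960e+01,  2.05922020e+01,  6.31314819e-01, -2.04422550e-02,
       -7.01348899e+01, -1.65056053e+01]), 'qvel': array([ 0.00630757, -0.04120647,  0.02120648, -0.14948135,  0.09800032,
        0.01567999]), 'tau': array([ 2.75791681e-03, -5.82715380e+01,  2.93055975e+01,  6.99669912e+00,
        7.02558857e-03, -1.46841026e-04]), 'tool_pos': array([ 0.26003237, -0.62238494,  0.24259431]), 'orientation': array([ 1.79902710e+02, -8.78905765e-03, -1.57328156e+02]), 'force': array([0.43669437, 0.1552577 , 0.33205625]), 'moment': array([-0.01307516,  0.01265995,  0.00725946]), 'gripper_force': 0.0, 'opening': 0.08807200584576355} 0.017
scene ['fx', 'fy', 'cx', 'cy', 'T', 'shot'] 497.6851771104734 [-0.805  0.526  0.841]
button_top {'at': [240.3, 222.4], 'score': 0.51} [0.4502 0.0268 0.111 ]
top ['fx', 'fy', 'cx', 'cy', 'T', 'shot'] 454.73519271687854 [ 0.354 -0.111  1.638]
button_top {'at': [250.6, 233.3], 'score': 0.36} [0.4423 0.0146 0.111 ]
handle_mid {'at': [277.4, 236.0], 'score': 0.45} [ 0.4341 -0.0753  0.1   ]
latch_box {'at': [278.3, 225.6], 'score': 0.77} [ 0.4769 -0.076   0.    ]
latch_box {'at': [277.2, 235.6], 'score': 0.52} [ 0.4408 -0.0722  0.    ]
```

View pics/scene0.png

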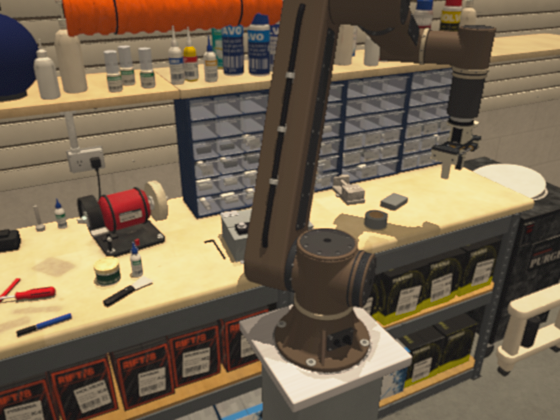

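```bash
python3 - <<'E'
import cv2
i=cv2.imread("pics/top0.png")[150:300,190:390]
cv2.imwrite("pics/top0c.png",cv2.resize(i,None,fx=4,fy=4,interpolation=cv2.INTER_CUBIC))
E
```

```text
(no output)
```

View pics/top0c.png

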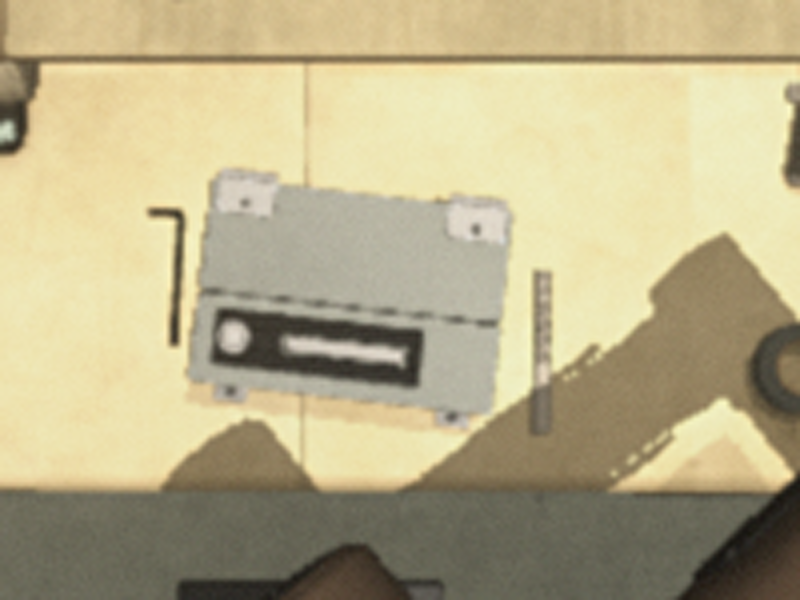

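The top crop shows the box yawed about -7.6°. The button is at crop (234,336), which is pixel (248.5,234). The handle is centred at crop (346,351). The hex key and drill lie beside the box. Next I'll hover over the box and refine with the wrist camera.

Call:
apply_moves:
  commands:
    - [[4,14,3],0.25,0]
    - [[6,18,5],0.35,0]
    - [[7,22,6],0.42,0]
    - [[8,26,6],0.5,0]
    - [[9,30,6],0.58,0]
    - [[10,34,6],0.66,0]
    - [[11,38,6],0.74,0]
    - [[12,42,6],0.82,0]
    - [[13,45,6],0.9,0.5]
    - [[14,48,6],0.98,1]
    - [[15,51,6],1.04,1]
    - [[16,54,6],1.04,1]
    - [[17,57,6],1.04,1]
    - [[17,59,6],1.04,1]
    - [[17,59,6],1.04,1]
    - [[17,59,6],1.04,1]
    - [[17,59,6],1.04,1]
    - [[17,59,6],1.04,1]

```text
clock: 1.9
tool_pos: [0.4301, -0.0326, 0.3036]
orientation: [180.0, -0.0, -97.7]
force: [-0.2, 0.2, 0.1]
opening: 0.0267
gripper_force: 0.0
```

```bash
cat > look.py <<'E'
import sys
from h import *
o=ctrl.get_obs();print(o["clock"],o["tool_pos"],o["orientation"],o["joint_pos"].round(1),o["opening"],o["force"].round(2),o["moment"].round(3))
for n in ["top","wrist"]:
    s=ctrl.snapshot(n);print(n,s["fx"],np.round(np.array(s["T"])[:3,3],3))
    for t,z in [("button_top",.111),("handle_mid",.0925),("latch_box",0)]:
        for r in ctrl.spot_point(s,t)[:2]: print(t,r,np.round(atz(s,r["at"],z),4))
    cv2.imwrite(f"pics/{n}{sys.argv[1]}.png",s["img"][:,:,::-1])
np.savez("w.npz",**{k:s[k] for k in("T","fx","fy","cx","cy")})
E
python3 look.py 1
```

```text
1.9 [ 0.43007684 -0.03262346  0.30359706] [ 1.79998282e+02 -6.41867729e-04 -9.76625742e+01] [ 22.1  -5.5 -22.2  -0.  -73.3 -29.7] 0.026724201656830596 [-0.16  0.2   0.09] [-0.047  0.059  0.026]
top 454.73519271687854 [ 0.354 -0.111  1.638]
button_top {'at': [277.9, 223.8], 'score': 0.18} [ 0.4746 -0.077   0.111 ]
handle_mid {'at': [279.6, 238.9], 'score': 0.62} [ 0.4247 -0.0826  0.0925]
latch_box {'at': [281.7, 225.4], 'score': 0.66} [ 0.4777 -0.0883  0.    ]
wrist 322.7365292432675 [ 0.421 -0.104  0.444]
button_top {'at': [276.1, 238.5], 'score': 0.67} [0.4487 0.0186 0.111 ]
handle_mid {'at': [278.6, 152.5], 'score': 0.98} [ 0.4334 -0.0718  0.0925]
latch_box {'at': [244.3, 144.0], 'score': 0.94} [ 0.481  -0.0809  0.    ]
```

View pics/wrist1.png

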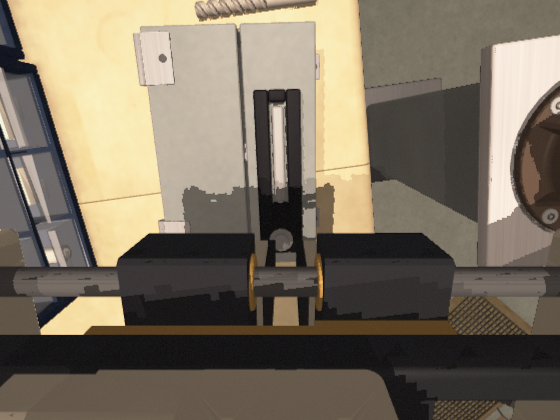

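The wrist view shows the handle bar centred near (278,153) and the button near (282,240), partly hidden by the finger. I'll back off in +y for a clear view of both.

Call:
apply_moves:
  commands:
    - [[1,4,-1],0,1]
    - [[1.5,8,-1],0,1]
    - [[1.5,10,-1],0,1]
    - [[1.5,10,-1],0,1]
    - [[1.5,10,-1],0,1]
    - [[1.5,10,-1],0,1]
    - [[1.5,10,-1],0,1]
    - [[1.5,10,-1],0,1]
    - [[1.5,10,-1],0,1]
    - [[1.5,10,-1],0,1]

```text
clock: 3.13
tool_pos: [0.4452, 0.0666, 0.2937]
orientation: [-180.0, 0.0, -97.8]
force: [0.4, -0.5, 0.5]
opening: 0.0007
gripper_force: 0.0
```

```bash
python3 look.py 2
```

```text
3.1333 [0.44522579 0.06664157 0.29368312] [-1.79987465e+02  8.96279083e-03 -9.77917830e+01] [ 33.7  -3.2 -21.4   0.  -71.8 -41.5] 0.0006691430468663705 [ 0.44 -0.47  0.51] [0.028 0.078 0.015]
top 454.73519271687854 [ 0.354 -0.111  1.638]
button_top {'at': [250.9, 234.4], 'score': 0.51} [0.4386 0.0136 0.111 ]
button_top {'at': [327.2, 237.6], 'score': 0.31} [ 0.4288 -0.2428  0.111 ]
handle_mid {'at': [278.2, 235.9], 'score': 0.65} [ 0.4348 -0.0778  0.0925]
handle_mid {'at': [388.6, 242.5], 'score': 0.35} [ 0.4139 -0.4526  0.0925]
latch_box {'at': [279.1, 225.4], 'score': 0.62} [ 0.4777 -0.0789  0.    ]
wrist 322.7365292432675 [ 0.437 -0.003  0.434]
button_top {'at': [281.3, 150.3], 'score': 0.79} [0.4448 0.0247 0.111 ]
button_top {'at': [246.9, 198.9], 'score': 0.62} [0.4867 0.0689 0.111 ]
latch_box {'at': [240.2, 66.5], 'score': 0.67} [ 0.4841 -0.0749  0.    ]
```

View pics/wrist2.png

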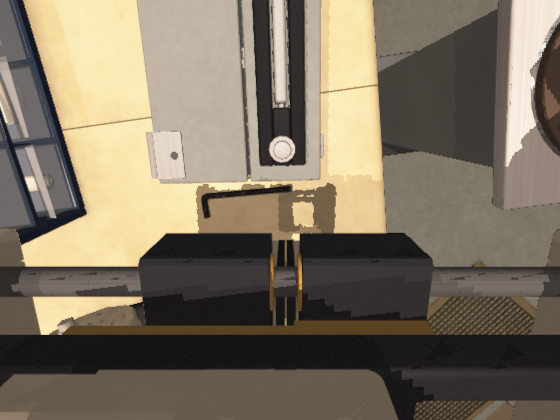

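The button shows clearly at (282,150), and the finger pads are closed. I'll descend to 12 mm above it.

Call:
apply_moves:
  commands:
    - [[0,-2.2,-2],0,1]
    - [[0,-4.3,-5],0,1]
    - [[0,-4.3,-8.5],0,1]
    - [[0,-4.3,-11.5],0,1]
    - [[0,-4.3,-13.5],0,1]
    - [[0,-4.3,-15],0,1]
    - [[0,-4.3,-15.4],0,1]
    - [[0,-4.3,-15.4],0,1]
    - [[0,-4.3,-15.4],0,1]
    - [[0,-4.3,-15.4],0,1]

```text
clock: 4.37
tool_pos: [0.446, 0.0246, 0.1407]
orientation: [-179.9, 0.0, -97.7]
force: [-0.2, 0.0, 0.1]
opening: 0.0001
gripper_force: 0.0
```

Call:
apply_moves:
  commands:
    - [[0,0,-0.4],0,1]
    - [[0,0,-0.7],0,1]
    - [[0,0,-1.0],0,1]
    - [[0,0,-1.2],0,1]
    - [[0,0,-1.3],0,1]
    - [[0,0,-1.4],0,1]
    - [[0,0,-1.4],0,1]
    - [[0,0,-1.4],0,1]

```text
clock: 5.03
tool_pos: [0.4452, 0.0243, 0.1258]
orientation: [-180.0, 0.0, -97.7]
force: [-2.4, 0.8, 4.8]
opening: 0.0005
gripper_force: 2.1
```

Call:
apply_moves:
  commands:
    - [[0,0,-0.1],0,1]
    - [[0,0,-0.2],0,1]
    - [[0,0,-0.3],0,1]
    - [[0,0,-0.36],0,1]
    - [[0,0,-0.36],0,1]
    - [[0,0,-0.36],0,1]

```text
clock: 5.53
tool_pos: [0.4452, 0.0242, 0.1218]
orientation: [180.0, -0.0, -97.7]
force: [-0.1, 0.2, -0.4]
opening: 0.0006
gripper_force: 0.0
```

```bash
python3 look.py 3; python3 - <<'E'
import cv2,numpy as np
w=cv2.imread("pics/wrist3.png")
t=cv2.imread("pics/top3.png")[180:280,220:320]
t=cv2.resize(t,(420,420),interpolation=cv2.INTER_CUBIC)
cv2.imwrite("pics/m3.png",cv2.resize(np.hstack([w,t]),None,fx=.81,fy=.81))
E
```

```text
5.5333 [0.4451914  0.02418376 0.1218032 ] [ 1.79997197e+02 -1.17517747e-04 -9.77363111e+01] [ 28.6   5.9 -36.8  -0.  -47.3 -36.3] 0.0006003394997062311 [-0.13  0.23 -0.43] [0.065 0.085 0.024]
top 454.73519271687854 [ 0.354 -0.111  1.638]
handle_mid {'at': [277.0, 234.6], 'score': 0.66} [ 0.4393 -0.0737  0.0925]
latch_box {'at': [279.1, 221.4], 'score': 0.65} [ 0.4921 -0.0788  0.    ]
latch_box {'at': [139.6, 221.2], 'score': 0.23} [0.491 0.426 0.   ]
wrist 322.7365292432675 [ 0.437 -0.046  0.262]
button_top {'at': [287.2, 253.4], 'score': 0.43} [0.4445 0.0184 0.111 ]
handle_mid {'at': [283.9, 64.1], 'score': 0.62} [ 0.4339 -0.0721  0.0925]
latch_box {'at': [221.2, 88.4], 'score': 0.88} [ 0.4823 -0.0759  0.    ]
```

View pics/m3.png

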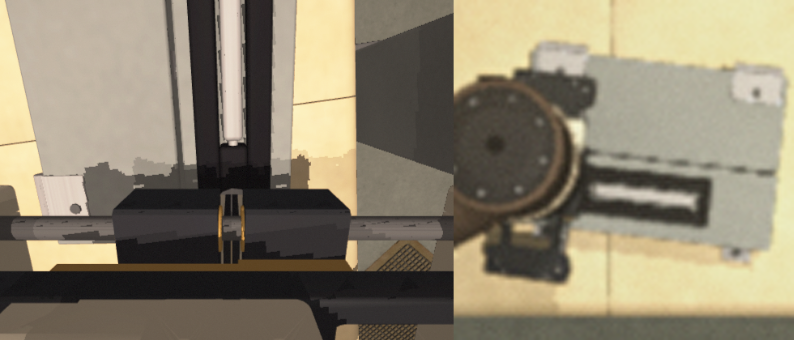

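```bash
python3 - <<'E'
import cv2,numpy as np
a=cv2.imread("pics/wrist3.png")[170:350,210:370];b=cv2.imread("pics/wrist2.png")[100:280,210:370]
cv2.imwrite("pics/m4.png",cv2.resize(np.hstack([a,b]),None,fx=2.5,fy=2.5,interpolation=cv2.INTER_CUBIC))
E
```

```text
(no output)
```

View pics/m4.png

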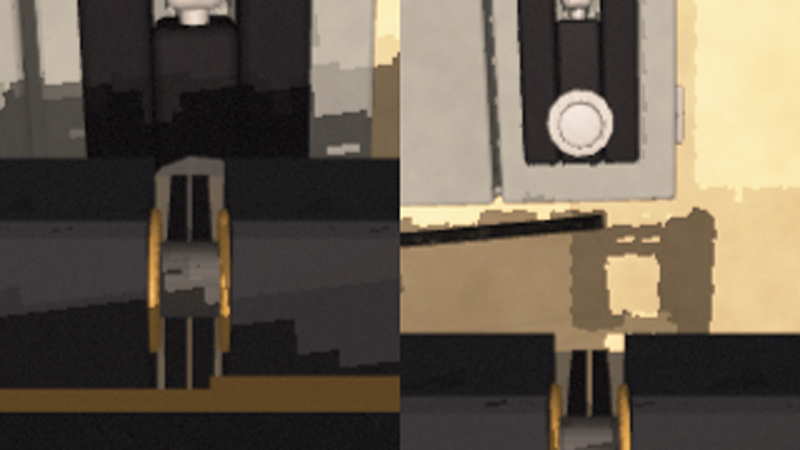

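The picture shows the tips over the button and the handle still flush. The force reads about 0, so the tips are either just above the button or not pressing yet. I'll continue in small steps.

Call:
apply_moves:
  commands:
    - [[0,0,-0.05],0,1]
    - [[0,0,-0.1],0,1]
    - [[0,0,-0.1],0,1]
    - [[0,0,-0.1],0,1]
    - [[0,0,-0.1],0,1]

```text
clock: 6.35
tool_pos: [0.4453, 0.0242, 0.1215]
orientation: [-180.0, -0.0, -97.7]
force: [-2.4, 1.2, 7.1]
opening: 0.0006
gripper_force: 3.7
```

```bash
python3 - <<'E'
from h import *
for i in range(3):
    s=ctrl.snapshot("wrist");o=ctrl.get_obs();print(o["tool_pos"].round(4),o["force"].round(2),o["moment"].round(3),o["gripper_force"])
    print(ctrl.spot_point(s,"button_top")[:1],ctrl.spot_point(s,"handle_mid")[:1])
E
```

```text
[0.4453 0.0242 0.1215] [-3.63  0.89  6.92] [ 0.183  1.185 -0.032] 3.677708922768943
[{'at': [285.9, 258.7], 'score': 0.54}] [{'at': [284.5, 59.6], 'score': 0.64}]
[0.4453 0.0242 0.1215] [-3.51  0.14  7.68] [0.156 1.266 0.023] 3.676298138452694
[] [{'at': [285.7, 60.9], 'score': 0.72}]
[0.4452 0.0242 0.1215] [-2.53  0.8   7.12] [ 0.17   1.234 -0.016] 3.6748762358911335
[{'at': [286.6, 256.9], 'score': 0.44}] [{'at': [285.4, 61.9], 'score': 0.94}]
```

Call:
apply_moves:
  commands:
    - [[0,0,-0.05],0,1]
    - [[0,0,-0.1],0,1]
    - [[0,0,-0.1],0,1]
    - [[0,0,-0.1],0,1]

```text
clock: 7.13
tool_pos: [0.4452, 0.0242, 0.1205]
orientation: [-180.0, -0.0, -97.7]
force: [-3.1, 0.4, 8.0]
opening: 0.0004
gripper_force: 4.0
```

```bash
python3 - <<'E'
from h import *
s=ctrl.snapshot("wrist");o=ctrl.get_obs();print(o["clock"],o["tool_pos"].round(4),o["force"].round(2),o["moment"].round(3),o["gripper_force"])
print(ctrl.spot_point(s,"button_top")[:1],ctrl.spot_point(s,"handle_mid")[:1])
a=cv2.imread("pics/wrist3.png")[0:350,180:400]
cv2.imwrite("pics/m5.png",np.hstack([a,s["img"][0:350,180:400,::-1]]))
E
```

```text
7.1833 [0.4452 0.0242 0.1205] [-4.09  0.74  8.27] [1.420e-01 1.327e+00 1.000e-03] 4.009273670380935
[{'at': [286.4, 255.0], 'score': 0.5}] [{'at': [286.4, 59.9], 'score': 0.92}]
```

View pics/m5.png

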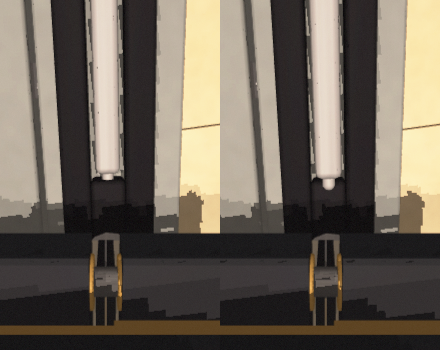

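The handle looks raised: the bar is wider, and its end with the catch stub has moved from row 180 to 190. I'll retract, open the gripper and check.

Call:
apply_moves:
  commands:
    - [[0,0,1.5],0,1]
    - [[0,0,4],0,0.7]
    - [[0,0,8],0,0.7]
    - [[0,0,12],0,0.7]
    - [[0,0,15],0,0.7]
    - [[0,0,17],0,0.7]
    - [[0,0,17],0,0.7]
    - [[0,0,17],0,0.7]
    - [[0,0,17],0,0.7]

```text
clock: 8.03
tool_pos: [0.4447, 0.0242, 0.2892]
orientation: [179.9, -0.0, -97.7]
force: [-0.0, -0.2, -1.7]
opening: 0.0262
gripper_force: 0.0
```

```bash
sed -i 's/.0925),/.1125),("handle_mid",.0925),/' look.py; python3 look.py 6
```

```text
8.0333 [0.4447207  0.02416067 0.28923223] [ 1.79947544e+02 -1.10068664e-03 -9.77415931e+01] [ 28.6  -3.5 -22.2  -0.  -71.3 -36.3] 0.02623354365639993 [-0.01 -0.22 -1.7 ] [-0.018  0.159 -0.01 ]
top 454.73519271687854 [ 0.354 -0.111  1.638]
handle_mid {'at': [275.8, 235.2], 'score': 0.61} [ 0.4361 -0.0702  0.1125]
handle_mid {'at': [275.8, 235.2], 'score': 0.61} [ 0.4372 -0.0696  0.0925]
latch_box {'at': [278.8, 222.6], 'score': 0.84} [ 0.4878 -0.0777  0.    ]
wrist 322.7365292432675 [ 0.437 -0.046  0.429]
button_top {'at': [282.5, 190.4], 'score': 0.8} [0.4484 0.021  0.111 ]
handle_mid {'at': [284.4, 93.6], 'score': 0.62} [ 0.4341 -0.0701  0.1125]
handle_mid {'at': [284.4, 93.6], 'score': 0.62} [ 0.4339 -0.0716  0.0925]
latch_box {'at': [244.3, 101.4], 'score': 0.84} [ 0.4848 -0.0763  0.    ]
```

View pics/wrist6.png

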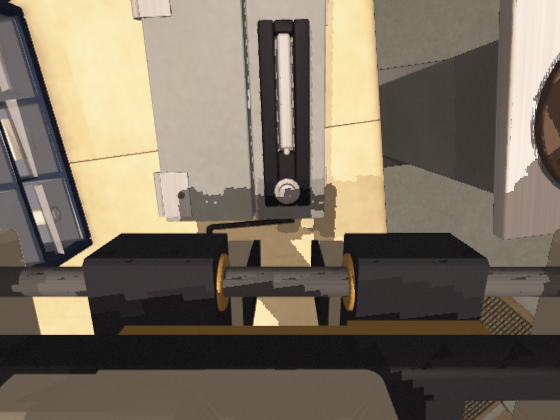

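The handle bar spans rows 33–150 at column 286, and the button at (287,190) is up again. The bar length in pixels will tell me its height.

```bash
python3 - <<'E'
from h import *
s=dict(np.load("w.npz"))
for z in(.1,.12):
    a,b=atz(s,(285,33.5),z),atz(s,(286.5,150),z);print(z,a,b,(a+b)/2,np.linalg.norm(a-b),np.degrees(np.arctan2(-(b-a)[0],(b-a)[1])))
print(atz(s,(287,190),.111))
E
```

```text
0.1 [ 0.42633524 -0.12296765  0.1       ] [ 0.43914322 -0.01741335  0.1       ] [ 0.43273923 -0.0701905   0.1       ] 0.1063285213449281 -6.918462448269026
0.12 [ 0.42695528 -0.11827886  0.12      ] [ 0.43898549 -0.01913447  0.12      ] [ 0.43297039 -0.06870666  0.12      ] 0.09987159579401102 -6.918462448269006
[0.44386612 0.0211522  0.111     ]
```

The length is 99.9 mm at z=0.12, so the handle has popped out. Its axis is near (0.433, -0.069). I'll straddle it loosely.

Call:
apply_moves:
  commands:
    - [[-0.4,-3,-2],0,0.7]
    - [[-0.8,-6,-5],0,0.7]
    - [[-1.2,-9.4,-8],0,0.7]
    - [[-1.2,-9.4,-11],0,0.7]
    - [[-1.2,-9.4,-12.5],0,0.7]
    - [[-1.2,-9.4,-13.5],0,0.7]
    - [[-1.2,-9.4,-14.5],0,0.7]
    - [[-1.2,-9.4,-15.5],0,0.7]
    - [[-1.2,-9.4,-16.2],0,0.7]
    - [[-1.2,-9.4,-16.7],0,0.7]
    - [[-1.2,-9.4,-16.7],0,0.7]
    - [[-1.2,-9.4,-16.7],0,0.7]

```text
clock: 9.53
tool_pos: [0.4333, -0.0698, 0.1231]
orientation: [180.0, -0.0, -97.7]
force: [-0.4, 0.3, -1.0]
opening: 0.0262
gripper_force: 0.0
```

Call:
apply_moves:
  commands:
    - [[0,0,0],0,0.85]
    - [[0,0,0],0,0.85]
    - [[0,0,0],0,0.85]
    - [[0,0,0],0,0.85]
    - [[0,0,0],0,0.85]
    - [[0,0,0],0,0.85]
    - [[0,0,0],0,0.85]
    - [[0,0,0],0,0.85]

```text
clock: 10.2
tool_pos: [0.433, -0.0698, 0.1229]
orientation: [180.0, -0.0, -97.7]
force: [-1.6, -0.4, 1.2]
opening: 0.0129
gripper_force: 0.7
```

```bash
cat > o.py <<'E'
from h import *
F=[];M=[]
for i in range(4):
    s=ctrl.snapshot("wrist");o=ctrl.get_obs();F.append(o["force"]);M.append(o["moment"])
print(o["clock"],o["tool_pos"].round(4),o["orientation"].round(1),np.mean(F,0).round(2),np.mean(M,0).round(3),o["opening"],o["gripper_force"],[r for r in ctrl.spot_point(s,"handle_mid")[:1]])
import sys
if len(sys.argv)>1: cv2.imwrite(f"pics/o{sys.argv[1]}.png",s["img"][:,:,::-1])
E
python3 o.py 1
```

```text
10.4 [ 0.4331 -0.0698  0.1229] [180.   -0.  -97.7] [-1.72  0.6   1.57] [ 0.199  0.662 -0.004] 0.01287509146786314 0.8562671206891537 [{'at': [287.3, 264.5], 'score': 0.76}]
```

Call:
apply_moves:
  commands:
    - [[0,0,0],-0.05,0.85]
    - [[0,0,0],-0.1,0.85]
    - [[0,0,0],-0.15,0.85]
    - [[0,0,0],-0.2,0.85]
    - [[0,0,0],-0.25,0.85]
    - [[0,0,0],-0.3,0.85]
    - [[0,0,0],-0.35,0.85]
    - [[0,0,0],-0.35,0.85]
    - [[0,0,0],-0.35,0.85]

```text
clock: 11.2
tool_pos: [0.4326, -0.07, 0.1228]
orientation: [179.9, -0.0, -117.7]
force: [-3.5, 0.5, 3.4]
opening: 0.0132
gripper_force: 3.7
```

```bash
python3 o.py 2
```

```text
11.4 [ 0.4326 -0.07    0.1228] [ 179.9   -0.  -117.7] [-5.23  0.45  4.34] [0.151 1.928 0.089] 0.013440094623153931 3.8534086089930497 [{'at': [285.4, 261.7], 'score': 0.68}]
```

View pics/o2.png

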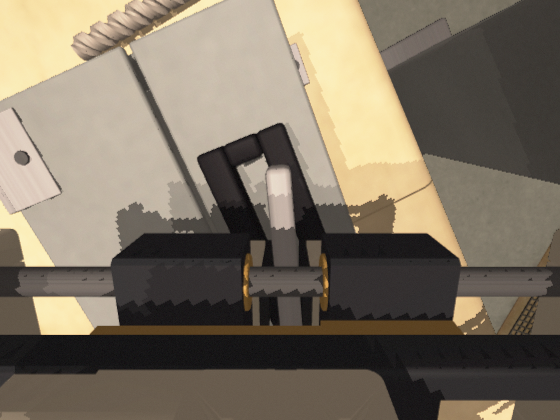

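The bar follows the jaws, lagging by a few degrees, and the lid is still shut. I'll continue in small steps, tracking moment and lid appearance numerically, with the patches rectified to the lid plane.

```bash
cat > o.py <<'E'
from h import *
import os
F=[];M=[]
for i in range(3):
    s=ctrl.snapshot("wrist");o=ctrl.get_obs();F.append(o["force"]);M.append(o["moment"])
print(o["clock"],o["tool_pos"].round(4),o["orientation"][2].round(1),np.mean(F,0).round(2),np.mean(M,0).round(3),np.array(M)[:,2].round(3),round(o["opening"],4),round(o["gripper_force"],2))
# rectified lid patch, 1 mm px, box frame
O=np.array([.4828,-.0755]);a=np.radians(-7.2)
X,Y=np.meshgrid(np.arange(-.02,.09,.001),np.arange(-.13,.13,.001),indexing="ij")
W=np.stack([O[0]+X*np.cos(a)-Y*np.sin(a),O[1]+X*np.sin(a)+Y*np.cos(a),np.full_like(X,.084)],-1)
T=np.linalg.inv(np.array(s["T"]));c=W@T[:3,:3].T+T[:3,3]
u=(s["cx"]+s["fx"]*c[...,0]/-c[...,2]).astype(np.float32);v=(s["cy"]+s["fy"]*c[...,1]/c[...,2]).astype(np.float32)
g=cv2.remap(cv2.cvtColor(s["img"],cv2.COLOR_RGB2GRAY),u,v,cv2.INTER_LINEAR).astype(np.float32)
m=(v<228)&(v>0)&(u>0)&(u<560)
if os.path.exists("p.npz"):
    p=np.load("p.npz");k=m&p["m"];print("lid diff",np.abs(g-p["g"])[k].mean().round(1),k.sum())
# dark gap position along x in right part
r=[(j,int(X[np.argmin(g[:,j]),0]*1000),int(g[:,j].min())) for j in range(10,260,20) if m[:40,j].all()]
print("gap (x mm, grey) at y:",[(int(Y[0,j]*1000),x,d) for j,x,d in r])
np.savez("p.npz",g=g,m=m)
E
python3 o.py
```

```text
11.6 [ 0.4326 -0.0699  0.1228] -117.7 [-4.81  0.35  4.34] [0.142 2.037 0.095] [0.085 0.059 0.14 ] 0.0135 3.85
gap (x mm, grey) at y: [(-120, 71, 0), (-99, 84, 0), (-79, -10, 73), (-59, -10, 72), (-39, -10, 72)]
```

Call:
apply_moves:
  commands:
    - [[-0.05,0,0],-0.04,0.85]
    - [[-0.05,0,0],-0.08,0.85]
    - [[-0.05,0,0],-0.08,0.85]

```text
clock: 11.85
tool_pos: [0.4325, -0.0699, 0.1229]
orientation: [180.0, -0.0, -122.4]
force: [-4.3, -0.3, 2.7]
opening: 0.0131
gripper_force: 6.0
```

```bash
python3 o.py
```

```text
12.0 [ 0.4325 -0.0699  0.1229] -122.3 [-3.76 -0.69  2.73] [-0.149  1.479  0.142] [0.134 0.126 0.165] 0.0132 5.0
lid diff 4.8 8174
gap (x mm, grey) at y: [(-120, 68, 0), (-99, 84, 0), (-79, -10, 72), (-59, -10, 71)]
```

Call:
apply_moves:
  commands:
    - [[0,0,0],-0.04,0.85]
    - [[0,0,0],-0.08,0.85]
    - [[0,0,0],-0.08,0.85]

```text
clock: 12.25
tool_pos: [0.4325, -0.0699, 0.1229]
orientation: [180.0, -0.0, -127.0]
force: [-4.1, -0.9, 3.7]
opening: 0.0133
gripper_force: 6.0
```

```bash
python3 o.py
```

```text
12.4 [ 0.4325 -0.0699  0.1229] -126.9 [-4.41 -0.29  2.8 ] [-0.169  1.687  0.091] [0.105 0.074 0.095] 0.0135 4.98
lid diff 5.3 7162
gap (x mm, grey) at y: [(-120, 67, 0), (-99, 85, 0), (-79, -10, 71), (-59, -20, 42)]
```

Call:
apply_moves:
  commands:
    - [[0,0,0],-0.03,0.85]
    - [[0,0,0],-0.06,0.85]
    - [[0,0,0],-0.06,0.85]

```text
clock: 12.65
tool_pos: [0.4325, -0.0699, 0.1229]
orientation: [180.0, -0.0, -130.4]
force: [-4.6, -1.9, 3.1]
opening: 0.0132
gripper_force: 7.0
```

```bash
python3 o.py
```

```text
12.8 [ 0.4325 -0.0699  0.1229] -130.3 [-4.99 -0.69  2.83] [-0.164  1.888  0.165] [0.137 0.183 0.174] 0.0134 6.21
lid diff 4.3 6379
gap (x mm, grey) at y: [(-120, 66, 0), (-99, 87, 0), (-79, -10, 72), (-59, -20, 25)]
```

Call:
apply_moves:
  commands:
    - [[0,0,0],-0.04,0.85]
    - [[0,0,0],-0.08,0.85]
    - [[0,0,0],-0.08,0.85]

```text
clock: 13.05
tool_pos: [0.4324, -0.0699, 0.1229]
orientation: [180.0, -0.0, -135.0]
force: [-5.1, -1.4, 3.1]
opening: 0.013
gripper_force: 6.0
```

```bash
python3 o.py
```

```text
13.2 [ 0.4325 -0.0698  0.1229] -134.9 [-4.98  0.14  3.6 ] [-0.046  1.968  0.087] [0.086 0.091 0.085] 0.0132 4.93
lid diff 5.2 5360
gap (x mm, grey) at y: [(-120, 67, 0), (-99, 66, 68), (-79, 89, 45)]
```

```bash
sed -i 's/np.argmin(g\[:,j\])/np.argmin(g[:30,j])/;s/g\[:,j\].min()/g[:30,j].min()/;s/m\[:40,j\]/m[:22,j]/' o.py
```

Call:
apply_moves:
  commands:
    - [[-0.05,0,0],-0.04,0.85]
    - [[-0.05,0,0],-0.08,0.85]
    - [[-0.05,0,0],-0.08,0.85]

```text
clock: 13.45
tool_pos: [0.4324, -0.0698, 0.1229]
orientation: [-180.0, 0.0, -139.6]
force: [-2.9, -0.2, 0.9]
opening: 0.0133
gripper_force: 6.0
```

```bash
python3 o.py
```

```text
13.6 [ 0.4323 -0.0698  0.1229] -139.5 [-3.35 -1.07  0.65] [-0.237  1.266  0.15 ] [0.131 0.155 0.163] 0.013 4.98
lid diff 5.0 4370
gap (x mm, grey) at y: [(-120, -10, 61), (-99, -10, 69), (-79, -10, 71), (-59, 8, 23)]
```

Call:
apply_moves:
  commands:
    - [[0,0,0],-0.04,0.85]
    - [[0,0,0],-0.08,0.85]
    - [[0,0,0],-0.08,0.85]

```text
clock: 13.85
tool_pos: [0.4323, -0.0697, 0.1229]
orientation: [180.0, 0.0, -144.2]
force: [-2.9, 0.0, 0.2]
opening: 0.0131
gripper_force: 6.1
```

```bash
python3 o.py
```

```text
14.0 [ 0.4323 -0.0697  0.1229] -144.0 [-3.39 -0.05  0.55] [-0.105  1.163  0.128] [0.16  0.108 0.117] 0.0131 5.01
lid diff 4.5 3381
gap (x mm, grey) at y: [(-120, -10, 62), (-99, -10, 68), (-79, -10, 70)]
```

Call:
apply_moves:
  commands:
    - [[0,0,0],-0.04,0.85]
    - [[0,0,0],-0.08,0.85]
    - [[0,0,0],-0.08,0.85]

```text
clock: 14.25
tool_pos: [0.4323, -0.0697, 0.1229]
orientation: [180.0, 0.0, -148.7]
force: [-3.5, -0.6, 0.3]
opening: 0.0133
gripper_force: 5.9
```

```bash
python3 o.py
```

```text
14.4 [ 0.4322 -0.0697  0.1229] -148.6 [-3.04 -0.26  0.32] [0.127 1.187 0.107] [0.122 0.108 0.091] 0.0132 4.79
lid diff 4.5 2441
gap (x mm, grey) at y: [(-120, -11, 62), (-99, -10, 64), (-79, -9, 66)]
```

```bash
cat >> o.py <<'E'
t=ctrl.snapshot("top");T=np.linalg.inv(np.array(t["T"]));c=W@T[:3,:3].T+T[:3,3]
u=(t["cx"]+t["fx"]*c[...,0]/-c[...,2]).astype(np.float32);v=(t["cy"]+t["fy"]*c[...,1]/c[...,2]).astype(np.float32)
g=cv2.remap(cv2.cvtColor(t["img"],cv2.COLOR_RGB2GRAY),u,v,cv2.INTER_LINEAR).astype(np.float32)
print("top gap profile y -120..-90:",g[:25:2,10:40].mean(1).round(0), "lid mean",g[40:100,10:40].mean().round(1))
E
```

Call:
apply_moves:
  commands:
    - [[0,0,0],-0.04,0.85]
    - [[0,0,0],-0.07,0.85]
    - [[0,0,0],-0.07,0.85]

```text
clock: 14.65
tool_pos: [0.4323, -0.0697, 0.1229]
orientation: [180.0, 0.0, -152.7]
force: [-2.9, -0.4, 0.4]
opening: 0.0131
gripper_force: 7.4
```

```bash
python3 o.py
```

```text
14.8 [ 0.4322 -0.0697  0.123 ] -152.6 [-3.52  1.15  0.3 ] [0.364 1.246 0.2  ] [0.196 0.195 0.211] 0.0134 6.8
lid diff 2.3 1736
gap (x mm, grey) at y: [(-120, -11, 62), (-99, -11, 59)]
top gap profile y -120..-90: [133. 122. 110. 104. 111. 132. 147. 156. 161. 165. 169. 173. 174.] lid mean 183.0
```

Call:
apply_moves:
  commands:
    - [[0,0,0],-0.03,0.85]
    - [[0,0,0],-0.06,0.85]
    - [[0,0,0],-0.06,0.85]

```text
clock: 15.1
tool_pos: [0.4322, -0.0697, 0.1229]
orientation: [180.0, 0.0, -156.2]
force: [-4.2, 2.6, 0.9]
opening: 0.0136
gripper_force: 7.3
```

```bash
python3 o.py
```

```text
15.25 [ 0.4322 -0.0697  0.1229] -156.1 [-3.45  1.94  0.34] [0.677 1.317 0.16 ] [0.167 0.149 0.163] 0.0134 6.48
lid diff 2.1 1213
gap (x mm, grey) at y: [(-120, -11, 63)]
top gap profile y -120..-90: [130. 127. 118. 113. 121. 141. 154. 163. 168. 171. 173. 175. 176.] lid mean 183.0
```

Call:
apply_moves:
  commands:
    - [[0,0,0],-0.03,0.85]
    - [[0,0,0],-0.06,0.85]
    - [[0,0,0],-0.06,0.85]

```text
clock: 15.55
tool_pos: [0.4322, -0.0697, 0.1229]
orientation: [180.0, 0.0, -159.6]
force: [-4.3, 2.7, -0.6]
opening: 0.0132
gripper_force: 6.8
```

```bash
python3 o.py
```

```text
15.7 [ 0.4322 -0.0697  0.123 ] -159.5 [-3.77  3.06  0.13] [0.979 1.376 0.147] [0.119 0.107 0.214] 0.0131 5.96
lid diff 2.2 766
gap (x mm, grey) at y: [(-120, -11, 63)]
top gap profile y -120..-90: [139. 132. 119. 112. 122. 144. 159. 166. 170. 171. 173. 176. 176.] lid mean 182.8
```

Call:
apply_moves:
  commands:
    - [[-0.05,0.05,0],-0.03,0.85]
    - [[-0.05,0.05,0],-0.06,0.85]
    - [[-0.05,0.05,0],-0.06,0.85]

```text
clock: 16.0
tool_pos: [0.4321, -0.0695, 0.123]
orientation: [-180.0, 0.0, -163.1]
force: [-1.5, -1.1, -2.6]
opening: 0.0134
gripper_force: 7.2
```

```bash
python3 o.py
```

```text
16.15 [ 0.4321 -0.0695  0.123 ] -163.0 [-0.5  -2.07 -3.32] [-0.654  0.112  0.177] [0.142 0.245 0.144] 0.0132 6.48
lid diff 2.1 404
gap (x mm, grey) at y: []
top gap profile y -120..-90: [148. 139. 124. 115. 122. 143. 159. 167. 170. 171. 172. 175. 176.] lid mean 182.7
```

Call:
apply_moves:
  commands:
    - [[0,0,0],-0.03,0.85]
    - [[0,0,0],-0.06,0.85]
    - [[0,0,0],-0.06,0.85]

```text
clock: 16.45
tool_pos: [0.432, -0.0694, 0.123]
orientation: [-180.0, 0.0, -166.5]
force: [0.7, -1.4, -5.0]
opening: 0.0135
gripper_force: 7.1
```

```bash
python3 o.py
```

```text
16.6 [ 0.432  -0.0694  0.123 ] -166.4 [ 0.78 -2.86 -4.2 ] [-1.114 -0.397  0.155] [0.152 0.146 0.167] 0.013 6.31
lid diff 2.1 136
gap (x mm, grey) at y: []
top gap profile y -120..-90: [148. 140. 126. 116. 123. 145. 160. 167. 169. 170. 173. 175. 176.] lid mean 182.6
```

Call:
apply_moves:
  commands:
    - [[0,0,0],-0.03,0.85]
    - [[0,0,0],-0.06,0.85]
    - [[0,0,0],-0.06,0.85]

```text
clock: 16.9
tool_pos: [0.432, -0.0694, 0.123]
orientation: [-180.0, 0.0, -170.0]
force: [1.5, -3.5, -4.3]
opening: 0.0129
gripper_force: 6.6
```

```bash
python3 o.py
```

```text
17.05 [ 0.432  -0.0693  0.123 ] -169.8 [ 0.89 -3.33 -5.14] [-1.342 -0.707  0.149] [0.177 0.13  0.139] 0.013 5.8
lid diff 8.5 4
gap (x mm, grey) at y: []
top gap profile y -120..-90: [149. 141. 126. 117. 124. 143. 158. 166. 169. 170. 171. 171. 172.] lid mean 182.6
```

Call:
apply_moves:
  commands:
    - [[0,0,0],-0.03,0.85]
    - [[0,0,0],-0.06,0.85]
    - [[0,0,0],-0.06,0.85]

```text
clock: 17.35
tool_pos: [0.432, -0.0691, 0.1232]
orientation: [180.0, 0.0, -173.4]
force: [0.4, 0.1, 0.1]
opening: 0.0133
gripper_force: 0.0
```

```bash
python3 o.py
```

```text
17.5 [ 0.432  -0.0691  0.1233] -173.3 [-0.47  0.45 -0.03] [-0.04  -0.019 -0.01 ] [ 0.009 -0.01  -0.029] 0.0129 0.0
lid diff nan 0
gap (x mm, grey) at y: []
top gap profile y -120..-90: [150. 143. 126. 112. 108. 119. 139. 152. 159. 161. 162. 163. 163.] lid mean 172.1o.py:16: RuntimeWarning: Mean of empty slice.
  p=np.load("p.npz");k=m&p["m"];print("lid diff",np.abs(g-p["g"])[k].mean().round(1),k.sum())
  ret = ret.dtype.type(ret / rcount)
```

The load vanished and the lid brightness jumped from 183 to 172, so the latch has let go. I'll open the jaws and retract straight up.

Call:
apply_moves:
  commands:
    - [[0,0,0],0,0.7]
    - [[0,0,0],0,0.7]
    - [[0,0,0],0,0.7]
    - [[0,0,0],0,0.7]
    - [[0,0,0],0,0.7]
    - [[0,0,1],0,0.7]
    - [[0,0,2.5],0,0.7]
    - [[0,0,5],0,0.7]
    - [[0,0,9],0,0.7]
    - [[0,0,13],0,0.7]
    - [[0,0,16],0,0.7]
    - [[0,-4,17],0,0.7]
    - [[0,-8,17],0,0.7]
    - [[0,-12,17],0,0.7]
    - [[0,-16,17],0,0.7]
    - [[0,-18,17],0.1,0.7]
    - [[0,-18,17],0.2,0.7]
    - [[0,-18,17],0.2,0.7]
    - [[0,-18,17],0.2,0.7]

```text
clock: 19.13
tool_pos: [0.4315, -0.2494, 0.2927]
orientation: [180.0, -0.0, -162.1]
force: [-0.9, -0.2, -0.2]
opening: 0.0264
gripper_force: 0.0
```

```bash
python3 - <<'E'
from h import *
s=ctrl.snapshot("top");w=ctrl.snapshot("wrist");print(ctrl.get_obs()["force"])
t=cv2.resize(s["img"][180:285,220:325],(420,420),interpolation=cv2.INTER_CUBIC)
cv2.imwrite("pics/fin.png",cv2.resize(np.hstack([w["img"],t])[:,:,::-1],None,fx=.81,fy=.81))
E
```

```text
[-0.72475612 -0.39852621  0.46528091]
```

View pics/fin.png

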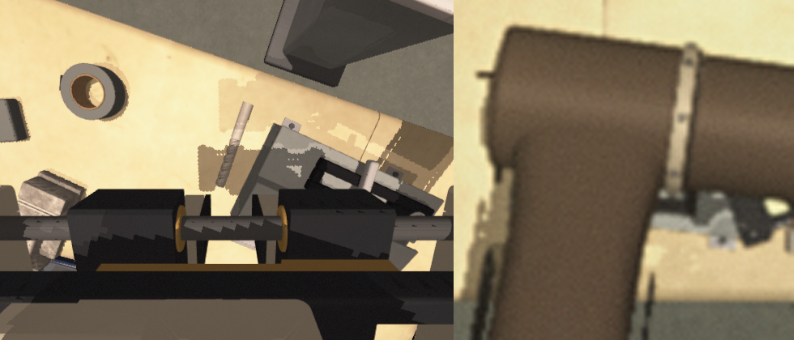

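The wrist view shows the handle standing out and turned at about (368,178), the drill undisturbed, and the robot clear of everything. I'll hand it in.

```bash
python3 -c "
from plant import ctrl
print(ctrl.close_job())"
```

```text
the job is handed in; nothing more can be done
None
```

The job is handed in at about 19 s, though no verdict came back: the handle popped out and was turned to roughly 1.3 rad, where the load vanished and the lid visibly changed in the top camera, so I take the latch as released, and the arm then let go and moved clear.

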